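# Screw the lid back on the edge-glue jar

## Task

Put the orange lid back on the white glue jar that is clamped to the packing bench and screw it fully home, so that it stays down, tight and level, when you let go. It only catches from the start of its thread, so set it on the neck and gently turn it backward (anticlockwise from above) until it drops, then screw it forward (clockwise) to its stop. Do not force the lid on the jar, and leave the other things on the bench where they are.

Things in the scene. Friction and masses are not known exactly. Their poses are not given: they have to be found in the camera images.
- jar: White glue jar with a blue band, 88 mm across, clamped in a dark round holder (112 mm across, 12 mm high, with a grey collar) fixed to the bench. Origin: on the bench on the jar's axis, z up. Its yaw says nothing about the thread, whose angle differs each time and is not given. Radial play of the lid on the neck: 1.5 mm.
- jar_neck (a point): On the axis at the jar's flat shoulder, 85 mm above the bench. Neck: 50 mm across, 18 mm high, its top tapering to 46. Round it, every 90 deg, a thread ledge out to 59 mm across, 67 deg long, 3 mm thick, falling 4.3 mm per rad clockwise (from above). At its low end an upright stop, above and below the ledge; then a gap of 18 deg before the high start of the next ledge.
- jar_disc (a point): Centre of the top of the red disc in the jar's mouth, 40 mm across, 22 mm over the shoulder. It is sprung: pressed down it resists with 2.2 N plus 1.5 N per mm. The dropped lid rests on it; screwing the lid home presses it down 3 mm, and only the thread then holds the lid down.
- lid: Orange screw lid, about 0.12 kg, right side up. Origin: centre of its underside. Skirt 68 mm across, 22 high (inside 62 across, 18 deep). Underside over the bench: 93 to 98.5 mm lying on the ledges, where clockwise turning only jams on the stops; 89 mm once dropped; 86 mm screwed home. Touch down with 3 to 7 N, turn with up to 0.4 N m: the contact forces of all lugs added up must stay under 60 N.
- lid_grip (a point): Middle of the plain round grip on the lid, 44 mm across and 22 mm high, 33 mm above the lid's underside (grip top 44 mm). Any grasp yaw will do. Keep the fingertips above the skirt's top (22 mm).
- lid_lugs (a point): On the lid's axis, 6 mm above its underside, level with its four inner lugs, 4 mm thick, 90 deg apart. On the ledges, turned anticlockwise (90 deg at most), the lid climbs 4.3 mm per rad till the lugs meet the gaps (about 9 deg of room) and drop; now and then they drop at once when set on. Farther back they hit the stops. From there it is 62 to 72 deg clockwise, going down, to the hard stop.
- paddle: Bystander: blue game paddle lying flat, blade 196 mm across, white handle, 13 mm thick (handle 26 mm). Origin on the bench where blade meets handle; blade towards its +x.
- tape_roll: Bystander: black roll of edge strip lying flat, ring 90 mm across, 24 mm high. Origin: centre of its underside.
- brush: Bystander: glue brush with wooden handle, 170 mm long, lying flat along its x. Origin: centre of its underside.
- bottle: Bystander: clear bottle with red cap, 52 mm across, 130 mm tall, standing. Origin: centre of its underside.
- scraper: Bystander: flat scraper with wooden handle, 180 mm long, lying along its x. Origin: centre of its underside.
- spare_cap: Bystander: small yellow cap, 34 mm across, 15 mm high. Origin: centre of its underside.

How it is judged:
By the outcome, as a careful person would: the job done as asked, in the order asked, and still so for the second after the job is handed in, with the robot touching nothing.
It also fails if it takes over 58 s, if anything falls off the work surface, if the arm or the gripper's body presses on something with over 40 N, if the wrist force passes 120 N, or if a joint passes its speed limit or range.

## Robot

A 7-joint arm with a two-finger parallel gripper is mounted at the origin on the work surface. World frame = base frame: x ahead of the robot, y to its left, z up, the work surface at z = 0. Lengths are in m, angles in rad, forces in N, time in s.
With the tool pointing down it reaches from about 0.425 to 0.875 m from the base axis. Payload 4.7 kg.
Tool frame: the origin (TCP) lies on the centre line of the jaws, within the pads' length; the fingertips stand 14 mm ahead of it and the grasp point (between the pads) lies 5 mm behind it; z points along the fingers, y is the line along which they close (so a half turn about z gives the same grasp; the last joint's range is limited). The gripper opens to 87 mm and grips with 3 to 60 N. Pads are 19 mm wide; open, the fingers measure 117 mm over their backs; the gripper's body (75 mm by 190 mm) begins 51 mm behind the grasp point.
Start: joints at [-1.126, 0.321, -0.07, 1.45, 0.023, 1.371, -0.057], TCP at [0.271, 0.591, 0.237] pointing down, gripper open.
Joint ranges: [-2.86, 2.86], [-0.3, 2.09], [-1.38, 1.24], [0.06, 2.45], [-1.56, 4.7], [0.09, 2.05], [-2.69, 2.69]. Speed limits (rad/s): [2.57, 2.57, 3.14, 3.14, 3.14, 3.14, 3.14].

## Interface

Orientations are given as a unit quaternion [w, x, y, z].
In Python, from bench import readout, eyes, finish_job gives the robot as it stands.
- The arm moves only by the shell command python3 -m handwheel 'ROWS' [FORCE]. ROWS is a JSON object of lists of equal length, an entry for each row: "slide": the shift along the world's x, y, z in cm, a list of three; "rot": the turn, a rotation vector about the world's x, y, z in degrees, a list of three; "grip": the opening, from 0 (shut) to 1 (fully open). In form: {"slide": [[dx, dy, dz], ...], "rot": [[rx, ry, rz], ...], "grip": [grip, ...]}. A call has 1 to 12 rows; each row is the pose to reach, as a shift and turn from the pose commanded when the call began; what a row does not reach only later rows make up. A row lasts 1/8 s, in which the tool goes at most 62.5 mm and 10.7 degrees, less where a joint would pass 70% of its speed; a pose out of reach is approached as far as the arm can. A call with a gripper value outside its range is refused whole. The fingers move at their own pace and stop on an object; FORCE is the grip in N (left out, the last holds). Time passes only in rows, so rows that repeat a pose let the fingers close. It gives the time, the measured TCP pose, the force, the opening and the grip force at its end, in the units of the state.
- readout.get_state(): the state, without advancing time (a new reading comes with each control period).
- eyes.grab_frame(name): name is "scene" or "top" or "wrist"; returns a dict with "img" (400x640x3 uint8, red, green, blue), "fovy" (degrees; the focal length in pixels is half the picture's height over the tangent of half this angle, whatever the lens; pixels are square), "cx", "cy" (the principal point, pixels), "R" (3x3) and "t" (3): a world point X has camera coordinates R X + t; the wrist camera has in their place "mount" (4x4, takes a point from camera to tool coordinates, whose origin is the TCP and whose axes are the flange's). Camera axes: x right, y down, z forward; pixel columns grow to the right and rows downward; lengths in m; the calibration is good to about 2 mm. A picture is of the moment at which its call begins: read the wrist's pose just before it. There is no depth.
- finish_job(): hands the job in; it is judged then, once.
The state is a dict: "t": time; "q": joint angles; "joint_vel": joint speeds; "joint_efforts": joint torques, N m; "tcp_pos": TCP position; "orientation": TCP orientation; "ft_force": force on the tool from outside, world axes, zero at the start; "wrist_torque": the same for the moment, N m; "opening": finger opening in m; "grasp_force": force on a finger pad.
Only numpy, scipy, OpenCV 4.12 (cv2) and the standard library are available. Lean on these libraries where they do the work, as an engineer would, in place of code of your own. Each camera call takes 0.05 s, during which the arm holds its last target. There are 200 camera calls.

## Working session

There is one attempt and no reset: what is moved stays moved. The work goes in short steps, Python scripts to look and compute and a shell command to move; the robot and the scene stay as the last step left them, time stands still between calls to the robot, and variables do not carry over. Pictures are saved under pics/ and viewed, at most 10 in all, crops included, and the job is handed in when it is done.

```bash
mkdir -p pics
cat > h.py <<'E'
import numpy as np,cv2
from bench import readout,eyes
def grab(n,fn):
    s=readout.get_state(); f=eyes.grab_frame(n); cv2.imwrite(fn,f["img"][:,:,::-1]); return s,f
def ray(f,u,v,s=None):
    h=f["img"].shape[0]; F=h/2/np.tan(np.radians(f["fovy"])/2)
    d=np.array([(u-f["cx"])/F,(v-f["cy"])/F,1.])
    if "R" in f:
        R=np.array(f["R"]);t=np.array(f["t"]); return -R.T@t, R.T@d
    from scipy.spatial.transform import Rotation as Ro
    M=np.array(f["mount"]); w,x,y,z=s["orientation"]; Q=Ro.from_quat([x,y,z,w]).as_matrix()
    return np.array(s["tcp_pos"])+Q@M[:3,3], Q@M[:3,:3]@d
def at(f,u,v,z,s=None):
    o,d=ray(f,u,v,s); return o+d*(z-o[2])/d[2]
E
python3 - <<'E'
from h import *
import pickle
for n in("scene","top"):
    s,f=grab(n,f"pics/{n}0.png"); pickle.dump((s,f),open(n+"0.pkl","wb")); print({k:v for k,v in f.items() if k!="img"})
print(s)
E
```

```text
{'fovy': 49.521933301149986, 'cx': 322.7571334878103, 'cy': 199.3644942192067, 'R': array([[-0.79904632,  0.6012517 , -0.00462391],
       [ 0.50123501,  0.66184007, -0.55743267],
       [-0.33209705, -0.44773219, -0.83020927]]), 't': array([ 0.54214865, -0.14174379,  1.47507175])}
{'fovy': 53.656181813928754, 'cx': 319.86143629707476, 'cy': 197.79069103217736, 'R': array([[-0.01105279, -0.99946441,  0.03080143],
       [-0.98507096,  0.00559114, -0.17205798],
       [ 0.17179361, -0.03224332, -0.98460516]]), 't': array([-0.12994767,  0.5664214 ,  0.87258675])}
{'t': 0.05, 'q': array([-1.12590924,  0.32183057, -0.07010863,  1.45167817,  0.02263843,
        1.37075877, -0.05691855]), 'joint_vel': array([ 0.00150829, -0.0006076 ,  0.00230288, -0.0019282 , -0.00100411,
        0.00169674, -0.00017323]), 'joint_efforts': array([-4.08640317e-04, -4.92994559e+01, -4.06605173e-01, -3.13701940e+01,
       -6.43335027e-02,  3.97881470e-02,  4.33784498e-05]), 'tcp_pos': array([0.27125791, 0.59012627, 0.23545516]), 'orientation': array([-1.39455293e-04,  2.13711067e-01,  9.76896458e-01, -9.33320166e-04]), 'ft_force': array([ 0.40760366, -0.94438916, -0.72563341]), 'wrist_torque': array([ 0.01798148, -0.03382573, -0.02055713]), 'grasp_force': 0.0, 'opening': 0.08729564995958342}
```

View pics/top0.png

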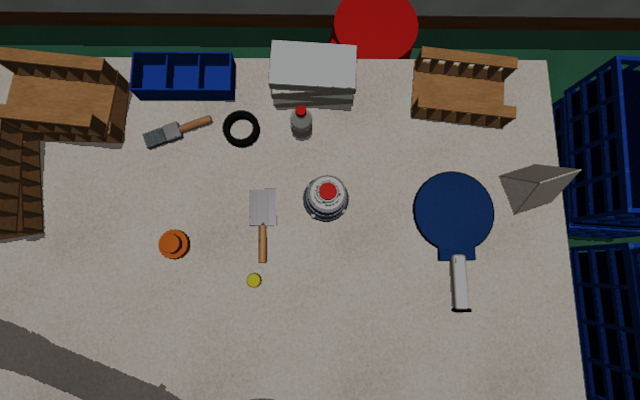

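View pics/scene0.png

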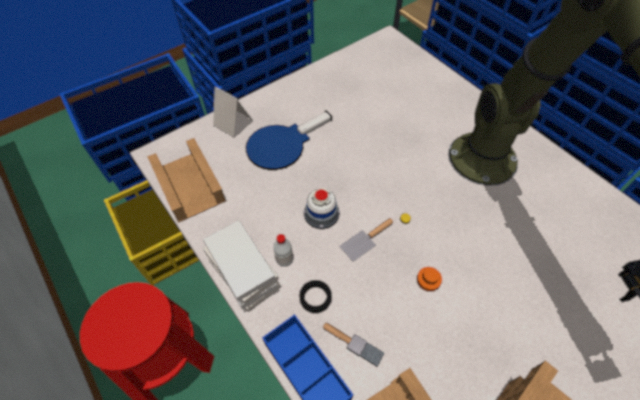

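```bash
cat >> h.py <<'E'
from scipy.optimize import fsolve
def hsv(f): return cv2.cvtColor(f["img"],cv2.COLOR_RGB2HSV)
def blob(m,u,v,r):
    w=np.zeros_like(m);cv2.circle(w,(u,v),r,255,-1);m=m&w
    n,l,st,c=cv2.connectedComponentsWithStats(m);i=1+np.argmax(st[1:,4]);return c[i],st[i,4]
def proj(f,X):
    h=f["img"].shape[0]; F=h/2/np.tan(np.radians(f["fovy"])/2)
    c=X@np.array(f["R"]).T+np.array(f["t"]); return np.c_[F*c[:,0]/c[:,2]+f["cx"],F*c[:,1]/c[:,2]+f["cy"]]
A=np.linspace(0,2*np.pi,60)
def cyl(x,y,r,z0,z1): return np.array([[x+r*np.cos(a),y+r*np.sin(a),z] for a in A for z in(z0,z1)])
def sil(f,x,y,z=0):
    m=np.zeros((1600,2560),np.uint8)
    for r,a,b in((.034,0,.022),(.022,.022,.044)):
        p=proj(f,cyl(x,y,r,z+a,z+b)); cv2.fillConvexPoly(m,cv2.convexHull(np.round(p*4).astype(np.int32)),1)
    M=cv2.moments(m,True); return np.array([M["m10"],M["m01"]])/M["m00"]/4, M["m00"]/16
E
python3 - <<'E'
from h import *
import pickle
for n,L,D in(("top",(174,244),(328,191)),("scene",(430,279),(321,196))):
    s,f=pickle.load(open(n+"0.pkl","rb")); H=hsv(f)
    mo=cv2.inRange(H,(5,150,60),(18,255,255)); mr=cv2.inRange(H,(0,150,60),(4,255,255))|cv2.inRange(H,(174,150,60),(180,255,255))
    c,a=blob(mo,*L,25); p=at(f,*c,.015)[:2]
    for _ in range(4):
        sc,sa=sil(f,*p); p=p+at(f,*c,.015)[:2]-at(f,*sc,.015)[:2]
    print(n,"lid",c,a,sa,p)
    c,a=blob(mr,*D,16); print("disc",c,a,at(f,*c,.107))
E
```

```text
top lid [172.81903276 243.76131045] 641 761.875 [0.46420199 0.21232485]
disc [327.43043478 191.0173913 ] 230 [ 0.57059555 -0.14969235  0.107     ]
scene lid [429.04761905 278.42380952] 420 528.375 [0.46201305 0.20900783]
disc [321.03333333 194.65555556] 90 [ 0.57172225 -0.14942723  0.107     ]
```

```bash
python3 -m handwheel '{"slide":[[3,-5,0],[6,-11,0],[9,-17,0],[12,-23,-1],[15,-29,-2],[17.5,-34,-3],[19.2,-38,-4],[19.2,-38,-5.5],[19.2,-38,-5.5]],"rot":[[0,0,-8],[0,0,-16],[0,0,-24],[0,0,-32],[0,0,-40],[0,0,-40],[0,0,-40],[0,0,-40],[0,0,-40]],"grip":[1,1,1,1,1,1,1,1,1]}' 10
python3 - <<'E'
from h import *
import pickle
s,f=grab("wrist","pics/w1.png");pickle.dump((s,f),open("w1.pkl","wb"))
print(s["tcp_pos"],s["orientation"],s["q"],f["mount"],f["fovy"])
H=hsv(f);m=cv2.inRange(H,(5,150,60),(18,255,255))
n,l,st,c=cv2.connectedComponentsWithStats(m);i=1+np.argmax(st[1:,4]);print(st[i],c[i],at(f,*c[i],.03,s))
E
```

```text
t: 1.23
tcp_pos: [0.4622, 0.2107, 0.1802]
orientation: [-0.001, 0.535, 0.845, -0.001]
ft_force: [0.5, 0.1, -0.3]
opening: 0.0869
grasp_force: 0.0
[0.46221717 0.21065355 0.180187  ] [-0.00095037  0.53501964  0.84483835 -0.00111779] [-0.73938532  0.05458786  0.26947146  1.88056967 -0.01604376  1.21133686
 -0.02287631] [[ 6.66384450e-05 -9.57535205e-01 -2.88316367e-01  7.93298076e-02]
 [ 9.99998730e-01  5.22877422e-04 -1.50541290e-03 -1.17859861e-03]
 [ 1.59223997e-03 -2.88315901e-01  9.57534023e-01 -1.49401832e-01]
 [ 0.00000000e+00  0.00000000e+00  0.00000000e+00  1.00000000e+00]] 71.66522635594383
[ 287  157   60   59 2748] [316.83588064 185.92358079] [0.46039866 0.21312007 0.03      ]
```

View pics/w1.png

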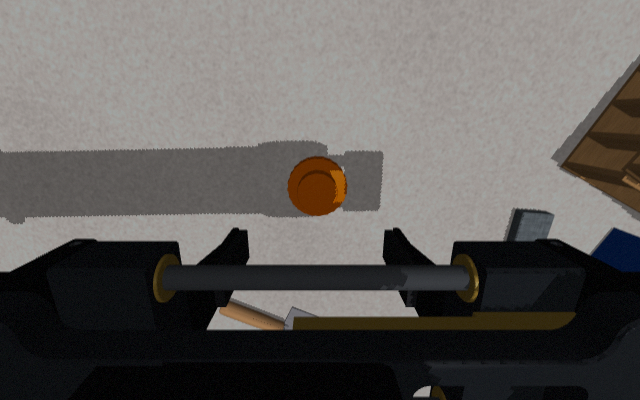

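```bash
cat >> h.py <<'E'
def ext(s,f):
    from scipy.spatial.transform import Rotation as Ro
    M=np.array(f["mount"]); w,x,y,z=s["orientation"]; T=np.eye(4);T[:3,:3]=Ro.from_quat([x,y,z,w]).as_matrix();T[:3,3]=s["tcp_pos"]
    I=np.linalg.inv(T@M); return dict(f,R=I[:3,:3],t=I[:3,3])
def fitlid(f,c,p,z=0):
    for _ in range(5):
        sc,sa=sil(f,*p,z); p=np.array(p)+at(f,*c,z+.02)[:2]-at(f,*sc,z+.02)[:2]
    return p,sa
E
python3 - <<'E'
from h import *
import pickle
s,f=pickle.load(open("w1.pkl","rb"));g=ext(s,f)
print(fitlid(g,(316.84,185.92),(.461,.21)))
E
```

```text
(array([0.46230213, 0.20909961]), 2814.5)
```

```bash
python3 -m handwheel '{"slide":[[0,-0.15,-5],[0,-0.15,-10],[0,-0.15,-13],[0,-0.15,-14.1],[0,-0.15,-14.1],[0,-0.15,-14.1],[0,-0.15,-14.1],[0,-0.15,-14.1],[0,-0.15,-14.1],[0,-0.15,-14.1]],"rot":[[0,0,0],[0,0,0],[0,0,0],[0,0,0],[0,0,0],[0,0,0],[0,0,0],[0,0,0],[0,0,0],[0,0,0]],"grip":[1,1,1,1,1,0.3,0.3,0.3,0.3,0.3]}' 25
```

```text
t: 2.52
tcp_pos: [0.4635, 0.2091, 0.0407]
orientation: [0.0, 0.535, 0.845, 0.0]
ft_force: [-0.5, -0.6, -1.1]
opening: 0.045
grasp_force: 0.0
```

```bash
python3 -m handwheel '{"slide":[[0,0,0],[0,0,0],[0,0,3],[0,0,8],[0,0,13],[0,0,15],[0,0,15]],"rot":[[0,0,0],[0,0,0],[0,0,0],[0,0,0],[0,0,0],[0,0,0],[0,0,0]],"grip":[0,0,0,0,0,0,0]}' 25
```

```text
t: 3.4
tcp_pos: [0.4643, 0.2096, 0.1919]
orientation: [0.001, 0.535, 0.845, 0.002]
ft_force: [0.1, -0.9, -2.0]
opening: 0.0435
grasp_force: 25.0
```

```bash
python3 -m handwheel '{"slide":[[1,-5,0],[3,-11,0],[5,-17,0],[7,-23,0],[9,-29,0],[10,-33,0],[10.7,-35.9,0],[10.7,-35.9,0],[10.7,-35.9,0]],"rot":[[0,0,-8],[0,0,-16],[0,0,-24],[0,0,-32],[0,0,-40],[0,0,-40],[0,0,-40],[0,0,-40],[0,0,-40]],"grip":[0,0,0,0,0,0,0,0,0]}'
python3 - <<'E'
from h import *
import pickle
for n in("wrist","top","scene"):
    s,f=grab(n,f"pics/{n}2.png"); pickle.dump((s,f),open(n+"2.pkl","wb"))
print(s["tcp_pos"],s["orientation"],s["q"],s["ft_force"])
im=[cv2.imread("pics/wrist2.png")[:,:],cv2.resize(cv2.imread("pics/top2.png")[120:260,240:420],None,fx=3,fy=3)]
im.append(cv2.resize(cv2.imread("pics/scene2.png")[120:260,240:420],None,fx=3,fy=3))
c=np.zeros((600,800,3),np.uint8); c[:300,:480]=cv2.resize(im[0],(480,300)); c[300:600,:386]=cv2.resize(im[1],(386,300)); c[300:600,400:786]=cv2.resize(im[2],(386,300)); cv2.imwrite("pics/c2.png",c)
E
```

```text
t: 4.53
tcp_pos: [0.5697, -0.1487, 0.1889]
orientation: [-0.001, 0.791, 0.611, -0.001]
ft_force: [0.4, 1.1, -1.1]
opening: 0.0431
grasp_force: 25.0
[ 0.57015751 -0.14801037  0.18965707] [-8.07674894e-04  7.90954977e-01  6.11873756e-01 -2.81345688e-04] [-0.32101536  0.24605092  0.62080177  1.69051645 -0.15015204  1.25458328
  0.07869634] [-0.00472669  0.54160763 -0.75119436]
```

View pics/c2.png

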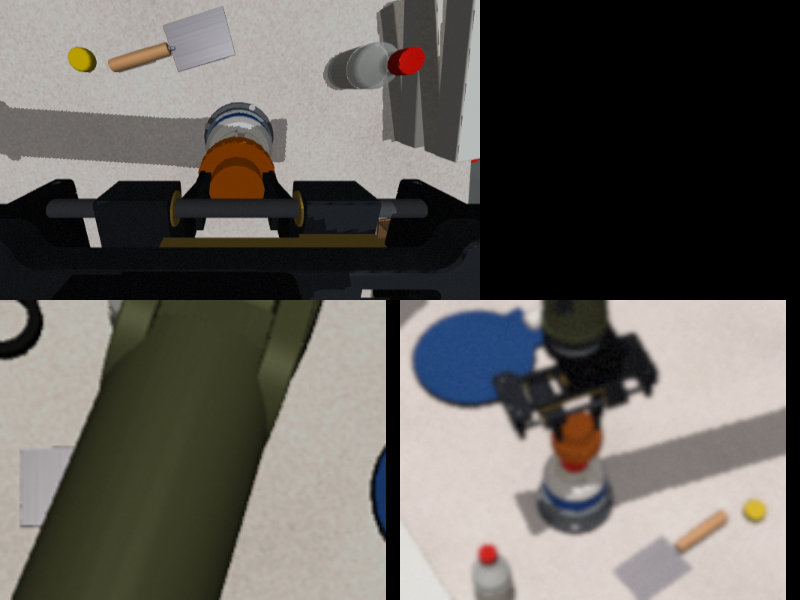

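```bash
python3 -m handwheel '{"slide":[[0.12,0,-2],[0.12,0,-4],[0.12,0,-4.8],[0.12,0,-4.8],[0.12,0,-4.8]],"rot":[[0,0,0],[0,0,0],[0,0,0],[0,0,0],[0,0,0]],"grip":[0,0,0,0,0]}'
python3 - <<'E'
from h import *
import pickle
for n in("scene","wrist"):
    s,f=grab(n,f"pics/{n}3.png"); pickle.dump((s,f),open(n+"3.pkl","wb")); print(s["tcp_pos"],s["ft_force"])
c=np.zeros((560,800,3),np.uint8)
c[:,:400]=cv2.resize(cv2.imread("pics/scene3.png")[150:240,288:352],(400,560),interpolation=cv2.INTER_CUBIC)
c[:300,400:]=cv2.resize(cv2.imread("pics/wrist3.png")[120:285,210:430],(400,300)); cv2.imwrite("pics/c3.png",c)
E
```

```text
t: 5.3
tcp_pos: [0.5715, -0.15, 0.1421]
orientation: [0.0, 0.792, 0.611, -0.0]
ft_force: [-0.4, 0.3, -1.0]
opening: 0.0436
grasp_force: 25.0
[ 0.57151792 -0.14996109  0.14207747] [-0.3843564   0.34462696 -1.03513634]
[ 0.57153631 -0.14998841  0.14216722] [-0.45891134 -0.22610586 -0.56215058]
```

View pics/c3.png

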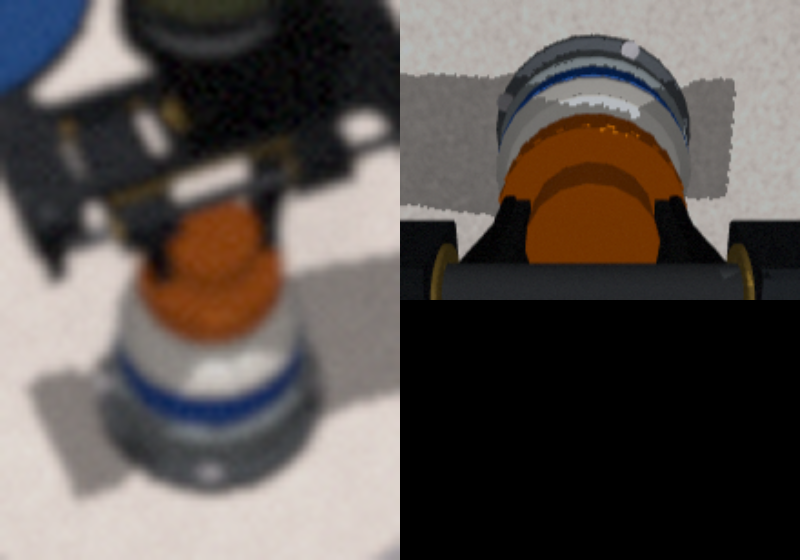

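The wrist view shows the lid centred on the jar (edges 498/686 against 498/690 in the crop), so I'll go down by feel.

```bash
python3 -m handwheel '{"slide":[[0,0,-0.2],[0,0,-0.35],[0,0,-0.45],[0,0,-0.5],[0,0,-0.5]],"rot":[[0,0,0],[0,0,0],[0,0,0],[0,0,0],[0,0,0]],"grip":[0,0,0,0,0]}'
```

```text
t: 6.02
tcp_pos: [0.5717, -0.1501, 0.1376]
orientation: [0.0, 0.792, 0.611, -0.0]
ft_force: [0.7, -0.4, -1.4]
opening: 0.0439
grasp_force: 25.0
```

```bash
python3 -m handwheel '{"slide":[[0,0,-0.1],[0,0,-0.1],[0,0,-0.1]],"rot":[[0,0,0],[0,0,0],[0,0,0]],"grip":[0,0,0]}'
```

```text
t: 6.4
tcp_pos: [0.5717, -0.15, 0.1366]
orientation: [0.0, 0.792, 0.611, 0.0]
ft_force: [-0.2, -0.9, -1.5]
opening: 0.0435
grasp_force: 25.0
```

```bash
python3 -m handwheel '{"slide":[[0,0,-0.1],[0,0,-0.1],[0,0,-0.1]],"rot":[[0,0,0],[0,0,0],[0,0,0]],"grip":[0,0,0]}'
```

```text
t: 6.78
tcp_pos: [0.5718, -0.1501, 0.136]
orientation: [0.0, 0.792, 0.611, 0.0]
ft_force: [-0.5, -0.8, 3.6]
opening: 0.0433
grasp_force: 25.0
```

```bash
python3 -m handwheel '{"slide":[[0,0,-0.1],[0,0,-0.1],[0,0,-0.1]],"rot":[[0,0,0],[0,0,0],[0,0,0]],"grip":[0,0,0]}'
```

```text
t: 7.15
tcp_pos: [0.5719, -0.1501, 0.1358]
orientation: [0.0, 0.792, 0.611, 0.0]
ft_force: [-2.4, -0.2, 8.8]
opening: 0.0434
grasp_force: 25.0
```

```bash
python3 -m handwheel '{"slide":[[0,0,-0.02],[0,0,0.02],[0,0,0.03]],"rot":[[0,0,5],[0,0,10],[0,0,10]],"grip":[0,0,0]}'; python3 -c "
from h import *
print(readout.get_state()['wrist_torque'])"
```

```text
t: 7.52
tcp_pos: [0.5723, -0.1503, 0.1365]
orientation: [0.001, 0.735, 0.678, 0.001]
ft_force: [-1.9, -1.1, 9.4]
opening: 0.0435
grasp_force: 25.0
[-0.31892997  0.5155408   0.13234743]
```

```bash
python3 -m handwheel '{"slide":[[-0.03,0,0.06],[-0.03,0,0.1],[-0.03,0,0.1]],"rot":[[0,0,5],[0,0,10],[0,0,10]],"grip":[0,0,0]}'; python3 -c "
from h import *
print(readout.get_state()['wrist_torque'])"
```

```text
t: 7.9
tcp_pos: [0.5722, -0.1501, 0.1373]
orientation: [0.001, 0.673, 0.739, 0.001]
ft_force: [-1.2, -1.7, 7.0]
opening: 0.0437
grasp_force: 25.0
[-0.26256688  0.39367046  0.14129295]
```

```bash
python3 -m handwheel '{"slide":[[0,0,0.03],[0,0,0.06],[0,0,0.06]],"rot":[[0,0,3],[0,0,6],[0,0,6]],"grip":[0,0,0]}'; python3 -c "
from h import *
print(readout.get_state()['wrist_torque'])"
```

```text
t: 8.28
tcp_pos: [0.5718, -0.15, 0.1376]
orientation: [0.0, 0.634, 0.774, 0.0]
ft_force: [-1.3, -0.2, 7.7]
opening: 0.0435
grasp_force: 25.0
[-0.23899614  0.52372937  0.16256126]
```

```bash
python3 -m handwheel '{"slide":[[0,0,0.02],[0,0,0.04],[0,0,0.04]],"rot":[[0,0,3],[0,0,5],[0,0,5]],"grip":[0,0,0]}'; python3 -c "
from h import *
print(readout.get_state()['wrist_torque'])"
```

```text
t: 8.65
tcp_pos: [0.5715, -0.15, 0.1367]
orientation: [0.0, 0.6, 0.8, 0.0]
ft_force: [0.4, -1.8, -0.8]
opening: 0.0434
grasp_force: 25.0
[-0.47417328 -0.26693878  0.03526317]
```

```bash
python3 -m handwheel '{"slide":[[0,0,-0.1],[0,0,-0.2],[0,0,-0.3],[0,0,-0.3]],"rot":[[0,0,0],[0,0,0],[0,0,0],[0,0,0]],"grip":[0,0,0,0]}'; python3 -c "
from h import *
print(readout.get_state()['wrist_torque'])"
```

```text
t: 9.15
tcp_pos: [0.5717, -0.1501, 0.1338]
orientation: [0.001, 0.6, 0.8, 0.0]
ft_force: [2.3, -2.7, -0.1]
opening: 0.0431
grasp_force: 25.0
[-0.71283182 -0.63039086  0.13977436]
```

```bash
python3 -m handwheel '{"slide":[[0,0,-0.15],[0,0,-0.3],[0,0,-0.4],[0,0,-0.4]],"rot":[[0,0,0],[0,0,0],[0,0,0],[0,0,0]],"grip":[0,0,0,0]}'; python3 -c "
from h import *
print(readout.get_state()['wrist_torque'])"
```

```text
t: 9.65
tcp_pos: [0.5715, -0.15, 0.13]
orientation: [0.0, 0.6, 0.8, 0.0]
ft_force: [1.2, -2.0, 1.3]
opening: 0.0433
grasp_force: 25.0
[-0.56338405 -0.45009366  0.05081286]
```

```bash
python3 -m handwheel '{"slide":[[0,0,-0.1],[0,0,-0.15],[0,0,-0.15]],"rot":[[0,0,0],[0,0,0],[0,0,0]],"grip":[0,0,0]}'; python3 -c "
from h import *
print(readout.get_state()['wrist_torque'])"
```

```text
t: 10.02
tcp_pos: [0.5715, -0.15, 0.1288]
orientation: [0.0, 0.6, 0.8, 0.0]
ft_force: [1.0, -1.0, 4.9]
opening: 0.0436
grasp_force: 25.0
[-0.56846885 -0.24660388  0.03106982]
```

```bash
python3 -m handwheel '{"slide":[[0,0,-0.02],[0,0,-0.04],[0,0,-0.06],[0,0,-0.06]],"rot":[[0,0,-8],[0,0,-16],[0,0,-24],[0,0,-24]],"grip":[0,0,0,0]}'; python3 -c "
from h import *
print(readout.get_state()['wrist_torque'])"
```

```text
t: 10.52
tcp_pos: [0.5716, -0.1501, 0.128]
orientation: [0.0, 0.753, 0.659, 0.0]
ft_force: [1.2, -2.6, 3.7]
opening: 0.0431
grasp_force: 25.0
[-0.70377661 -0.39411466 -0.07638371]
```

```bash
python3 -m handwheel '{"slide":[[0,0,-0.04],[0,0,-0.09],[0,0,-0.14],[0,0,-0.14]],"rot":[[0,0,-8],[0,0,-16],[0,0,-24],[0,0,-24]],"grip":[0,0,0,0]}'; python3 -c "
from h import *
print(readout.get_state()['wrist_torque'])"
```

```text
t: 11.02
tcp_pos: [0.5715, -0.1501, 0.1268]
orientation: [0.0, 0.873, 0.488, 0.0]
ft_force: [1.8, -2.3, 5.6]
opening: 0.0436
grasp_force: 25.0
[-0.60656956 -0.18804736 -0.07677646]
```

```bash
python3 -m handwheel '{"slide":[[0,0,-0.03],[0,0,-0.06],[0,0,-0.06]],"rot":[[0,0,-5],[0,0,-10],[0,0,-10]],"grip":[0,0,0]}'; python3 -c "
from h import *
print(readout.get_state()['wrist_torque'])"
```

```text
t: 11.4
tcp_pos: [0.5716, -0.1501, 0.1263]
orientation: [0.0, 0.912, 0.41, 0.0]
ft_force: [1.0, -2.3, 5.6]
opening: 0.0435
grasp_force: 25.0
[-0.59990137 -0.09801899 -0.11734595]
```

```bash
python3 -m handwheel '{"slide":[[0,0,-0.02],[0,0,-0.03],[0,0,-0.03]],"rot":[[0,0,-3],[0,0,-5],[0,0,-5]],"grip":[0,0,0]}'; python3 -c "
from h import *
print(readout.get_state()['wrist_torque'])"
```

```text
t: 11.78
tcp_pos: [0.5716, -0.1499, 0.1261]
orientation: [0.0, 0.929, 0.37, 0.0]
ft_force: [0.9, -1.8, 6.4]
opening: 0.0434
grasp_force: 25.0
[-0.58215444 -0.09918053  0.00227119]
```

```bash
python3 -m handwheel '{"slide":[[0,0,-0.02],[0,0,-0.02],[0,0,-0.02]],"rot":[[0,0,-3],[0,0,-4],[0,0,-4]],"grip":[0,0,0]}'; python3 -c "
from h import *
print(readout.get_state()['wrist_torque'])"
```

```text
t: 12.15
tcp_pos: [0.5716, -0.1502, 0.126]
orientation: [0.0, 0.941, 0.338, 0.0]
ft_force: [0.3, -1.9, 7.2]
opening: 0.0431
grasp_force: 25.0
[-0.65527179  0.04554714  0.22529609]
```

```bash
python3 -m handwheel '{"slide":[[0,0,-0.02],[0,0,-0.02],[0,0,-0.02]],"rot":[[0,0,-2],[0,0,-3],[0,0,-3]],"grip":[0,0,0]}'; python3 -c "
from h import *
print(readout.get_state()['wrist_torque'])"
```

```text
t: 12.52
tcp_pos: [0.572, -0.1499, 0.1259]
orientation: [0.0, 0.949, 0.314, 0.0]
ft_force: [0.6, -2.8, 7.2]
opening: 0.0438
grasp_force: 25.0
[-0.56626934 -0.09484206  0.65605346]
```

```bash
python3 -m handwheel '{"slide":[[0,0,0],[0,0,0.05],[0,0,0.1],[0,0,0.1]],"rot":[[0,0,2],[0,0,3],[0,0,3],[0,0,3]],"grip":[0,0,0,0]}'; python3 -c "
from h import *
print(readout.get_state()['wrist_torque'])"
```

```text
t: 13.02
tcp_pos: [0.5719, -0.1498, 0.1267]
orientation: [0.0, 0.941, 0.338, 0.001]
ft_force: [1.1, -2.5, 6.4]
opening: 0.0434
grasp_force: 25.0
[-0.51388407 -0.26016494  0.01117789]
```

```bash
python3 -m handwheel '{"slide":[[0,0,0.05],[0,0,0.05],[0,0,0.05]],"rot":[[0,0,0],[0,0,0],[0,0,0]],"grip":[0,0,0]}'; python3 -c "
from h import *
print(readout.get_state()['wrist_torque'])"
```

```text
t: 13.4
tcp_pos: [0.5718, -0.1499, 0.1268]
orientation: [0.0, 0.942, 0.337, 0.0]
ft_force: [2.8, -2.8, 4.4]
opening: 0.0433
grasp_force: 25.0
[-0.60456892 -0.58861422  0.07523326]
```

```bash
python3 -m handwheel '{"slide":[[0,0,0.05],[0,0,0.05],[0,0,0.05]],"rot":[[0,0,0],[0,0,0],[0,0,0]],"grip":[0,0,0]}'; python3 -c "
from h import *
print(readout.get_state()['wrist_torque'])"
```

```text
t: 13.78
tcp_pos: [0.5718, -0.1498, 0.1269]
orientation: [0.0, 0.942, 0.337, 0.0]
ft_force: [3.6, -2.1, 1.4]
opening: 0.0431
grasp_force: 25.0
[-0.71162206 -0.93231997  0.0691568 ]
```

```bash
python3 -m handwheel '{"slide":[[-0.02,0.02,-0.01],[-0.02,0.02,-0.02],[-0.02,0.02,-0.02]],"rot":[[0,0,-1],[0,0,-2],[0,0,-2]],"grip":[0,0,0]}'; python3 -c "
from h import *
print(readout.get_state()['wrist_torque'])"
```

```text
t: 14.15
tcp_pos: [0.5717, -0.1499, 0.1269]
orientation: [0.001, 0.947, 0.321, 0.0]
ft_force: [4.2, -3.6, 2.5]
opening: 0.0429
grasp_force: 25.0
[-0.7810283  -0.89309581  0.38708809]
```

```bash
python3 -m handwheel '{"slide":[[0.04,-0.04,0.01],[0.04,-0.04,0.01],[0.04,-0.04,0.01],[0.04,-0.04,0.01],[0.04,-0.04,0.01],[0.04,-0.04,0.01]],"rot":[[0,0,1],[0,0,1],[0,0,1],[0,0,1],[0,0,1],[0,0,1]],"grip":[0,0,0.8,0.8,0.8,0.8]}'; python3 -c "
from h import *
print(readout.get_state()['wrist_torque'])"
```

```text
t: 14.9
tcp_pos: [0.5711, -0.1498, 0.1266]
orientation: [-0.0, 0.945, 0.328, -0.001]
ft_force: [-0.3, 0.6, 1.0]
opening: 0.0682
grasp_force: 0.0
[-0.06745314  0.10501483 -0.01917142]
```

```bash
python3 -m handwheel '{"slide":[[0,0,2],[0,0,6],[0,0,8],[-5,8,8],[-8,14,8],[-8,20,8],[-8,20,8]],"rot":[[0,0,0],[0,0,0],[0,0,0],[0,0,0],[0,0,0],[0,0,0],[0,0,0]],"grip":[1,1,1,1,1,1,1]}'
python3 - <<'E'
from h import *
import pickle
for n in("top","scene"):
    s,f=grab(n,f"pics/{n}4.png"); pickle.dump((s,f),open(n+"4.pkl","wb"))
    H=hsv(f);m=cv2.inRange(H,(5,150,60),(18,255,255)); u,v=((328,191) if n=="top" else (321,192))
    try:
        c,a=blob(m,u,v,30); print(n,c,a)
        for z in(.086,.089,.097): print(z,fitlid(f,c,(.571,-.15),z))
    except Exception as e: print(e)
c=np.zeros((600,800,3),np.uint8)
c[:400,:400]=cv2.resize(cv2.imread("pics/top4.png")[140:240,275:375],(400,400)); c[:400,400:]=cv2.resize(cv2.imread("pics/scene4.png")[145:245,270:370],(400,400))
cv2.imwrite("pics/c4.png",c)
E
```

```text
t: 15.78
tcp_pos: [0.4905, 0.0538, 0.2077]
orientation: [-0.001, 0.944, 0.33, 0.001]
ft_force: [0.7, -0.7, -0.6]
opening: 0.0871
grasp_force: 0.0
top [327.16553596 191.39620081] 737
0.086 (array([ 0.57134937, -0.14949749]), 791.625)
0.089 (array([ 0.57078103, -0.14940475]), 795.125)
0.097 (array([ 0.56924417, -0.14890346]), 811.125)
scene [321.02432432 195.52162162] 370
0.086 (array([ 0.56990062, -0.15201752]), 465.625)
0.089 (array([ 0.57118531, -0.15027468]), 467.75)
0.097 (array([ 0.57440089, -0.14587746]), 473.625)
```

View pics/c4.png

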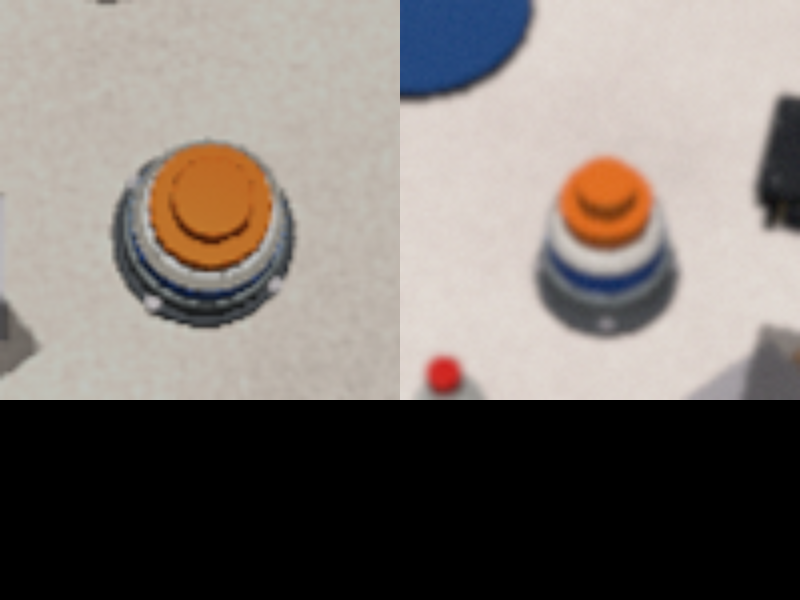

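```bash
python3 -c "
from bench import finish_job
print(finish_job())"
```

```text
the job is handed in; nothing more can be done
None
```

The lid is screwed home on the glue jar: it dropped into its thread after about 31° anticlockwise, then turned about 69° clockwise to the hard stop. After I let go it looked level and fully down in both camera views. At the stop the turning torque briefly reached 0.66 N m, above the 0.4 limit, so I backed off and re-tightened to 0.39 N m. The touch-down and anticlockwise turn also pressed with up to about 10 N, above the 3 to 7 N asked. I handed the job in at about 16 s of robot time.

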